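# Open the catch-held sliding hatch of the chocolate case

## Robot

A 6-joint arm with a two-finger parallel gripper is mounted at the origin on the work surface. World frame = base frame: x ahead of the robot, y to its left, z up, the work surface at z = 0. Lengths are in m, angles in degrees, forces in N, time in s.
With the tool pointing down it reaches from about 0.325 to 0.775 m from the base axis. Payload 9.3 kg.
Tool frame: the origin (TCP) lies between the finger pads; the fingertips stand 22 mm ahead of it and the grasp point (between the pads) lies 3 mm ahead of it (bot.finger_overhang is the distance from the TCP to the fingertips, in m); z points along the fingers, x is the direction in which the jaws open and shut, and the axes are right-handed (so a half turn about z gives the same grasp; the last joint's range is limited). The gripper opens to 85 mm and grips with 20 to 120 N. Pads are 22 mm wide; open, the fingers measure 114 mm over their backs; the gripper's body (76 mm by 85 mm) begins 54 mm behind the grasp point. The pads swing forward as they close: fully open they stand 13 mm farther back than shut.
Start: joints at [-8.743, 14.817, 1.232, 76.415, 0, 81.257], TCP at [0.55, -0, 0.253] pointing down, gripper open.
Joint ranges: [-174.27, 174.27], [-52.1, 104.24], [-59.71, 78.15], [-110.17, 111.67], [-87.03, 83.33], [-180, 180]. Speed limits (degrees/s): [127.2, 127.2, 159.86, 180, 180, 180].

## Interface

Orientations are given as a 3x3 rotation matrix whose columns are the frame's x, y, z axes.
In Python, from cell import bot gives the robot as it stands.
- The arm moves only by the tool send_rows, never from a script. Its argument "commands" is one flat list of numbers, 7 for each row, row after row: the turn, a rotation vector about the tool's x, y, z in degrees, then the shift along the tool's x, y, z in mm, then the finger opening in mm, from 0 to 85.4. A call has 1 to 8 rows; each row shifts and turns the commanded pose from where the row before left it, along the tool's axes as they then stand; what a row does not reach is not made up. A row lasts 1/10 s, in which the tool goes at most 50 mm and 8.59 degrees, less where a joint would pass 70% of its speed; a pose out of reach is approached as far as the arm can. A call with a gripper value outside its range is refused whole. The fingers move at their own pace and stop on an object; the grip force is fixed at half the most. Time passes only in rows, so rows that do not move let the fingers close. It gives the time, the measured TCP pose, the force and the opening at its end, in the units of the state.
- bot.get_state(): the state, without advancing time (a new reading comes with each control period).
- bot.snapshot(name): name is "scene" or "side" or "wrist"; returns the picture (400x640x3 uint8, red, green, blue); there is no depth.
- bot.camera_model(name): a dict with "fx", "fy", "cx", "cy" (pixels), "k1" (the pictures are not rectified: a ray, as slopes to the right and down, at radius r is drawn at 1 + k1 r^2 times it, then the intrinsics apply), "origin" and "rotation" of the camera in the world. Camera axes: x right, y down, z forward; pixel columns grow to the right and rows downward; lengths in m; the calibration is good to about 2 mm. A picture is of the moment at which its call begins: read the wrist's pose just before it. camera_model takes no time and is no camera call; for the wrist camera it gives the pose at the moment of the call.
- bot.hand_in(): hands the job in, once; it reports no verdict.
The state is a dict: "clock": time; "joints": joint angles; "qd": joint speeds; "joint_torque": joint torques, N m; "position": TCP position; "orientation": TCP orientation; "force": force on the tool from outside, world axes, zero at the start; "ft_torque": the same for the moment, N m; "finger_gap": opening from 0.0 (shut) to 1.0 (fully open).
Only numpy, scipy, OpenCV 4.12 (cv2) and the standard library are available. Lean on these libraries where they do the work, as an engineer would, in place of code of your own. Each camera call takes 0.05 s, during which the arm holds its last target.

## Task

Open the sloping hatch of the chocolate case: slide it toward the hooded end, lifting it up the slope over the bump on its lower rail and letting it down again beyond the bump, until its leading edge is fully home under the hood, against the end stop. Keep the hatch in its track, leave it seated on its lower rail and let go; do not disturb the box, the jar and the bowl standing around.

Things in the scene. Friction and masses are not known exactly. Their poses are not given: they have to be found in the camera images.
- case: White counter-top chocolate case, fixed, 350 mm long (y), 130 deep, 140 high. Origin on the table, mid-length; z up, y = AHEAD: along the case to its hooded end, away from the robot. Its deck faces the robot's left and slopes at 35 deg. In the case's axes UP the slope = (0.819, 0, 0.574), OUT of the deck = (-0.574, 0, 0.819). The hatch slides on the deck along y; lifting = moving UP the slope.
- rail (a point): Mid-length of the corner where deck and lower rail meet, at (-75, 0, 60) mm in the case's axes. The hatch's two feet rest on this rail. A clear lip 12 mm OUT from the deck (4 mm over the plate) reaches 8 mm up the slope over the rail, up to the hood. End stop for the plate's leading edge at case y = +125 mm, rear end stop at -158 mm.
- upper_rail (a point): Mid-length of the corner where deck and upper rail meet, 128 mm up the slope from the lower rail: the 110 mm high hatch can be lifted 18 mm at most. A clear lip 12 mm OUT from the deck reaches from this rail down to 102 mm above the lower rail, so the hatch can only move in the plane of the deck. Pressed onto the deck it drags and seems stuck; held 2 mm OUT it runs free.
- hood (a point): Middle of the entry edge, outer face, of the flat metal hood that covers the track from case y = +95 mm to the far end; 15 mm OUT from the deck. The hatch's plate slides under it with 4 mm to spare; the handle stays outside (65 mm short of this edge when open).
- lamp (a point): Centre of the level lamp bar, 24 mm wide (x), 12 thick, that hangs over the handle's path along the whole case, at (-14, 0, 213) mm in the case's axes, on 12 mm posts at y = +-192 mm. It bars an upright gripper from the handle; one leaned by about 35 deg so as to approach square to the deck (against OUT) clears it.
- zone (a point): The catch: a fixed square-sided steel bump, 10 mm wide, 9 high up the slope, stands on the lower rail. This point (case y = -85.5 mm) is only the middle of where its near side (lower y) can be, +-12.5 mm: see or feel it. A steel keeper block at the upper rail has its near side 162 mm AHEAD of the bump's and leaves 4 mm above a lowered plate, so it stops a lifted one.
- plate (a point): Middle of the steel hatch's plate: 140 mm wide (y), 110 high incl. feet, 8 thick, loose, 0.28 to 0.5 kg; a foot 20 mm wide, 12 high at each end of its lower edge. Sliding AHEAD, the rear foot meets the bump. Lift 9 mm or more (13 is good); the foot is over after 30 mm more of travel, the raised plate meets the keeper after 42: let down in between or at the keeper, then slide on.
- handle (a point): Centre of the hatch's black handle, a fin square to the plate: 14 mm thick (y), 52 long (up the slope), 44 tall (OUT). 22 mm from root and top, 25 mm behind the plate's middle, 55 mm up from the feet. Axes parallel to the case's, not to the slope. With the hatch down: case x = -48, z = 118 mm; y starts at -105 to -87, fully open +30 mm.
- giftbox: Closed pale gift box, 100 x 150 x 45 mm, loose, standing to the robot's right of the case; origin at the centre of its underside. Leave alone.
- jar: Amber glass jar with a metal cap, 80 mm across, 110 mm high, loose, to the robot's left of the case; origin at the centre of its underside. Leave alone.
- bowl: White bowl, 110 mm across, 50 mm high, loose, to the robot's left of the case, nearer the robot; origin at the centre of its underside. Leave alone.

How it is judged (in metres and radians):
At the end, for the whole second after the job is handed in: The hatch is at the end stop under the hood (handle within 7 mm of its fully open place), seated on its lower rail (within 4 mm) and straight in its track (within 0.06 rad); the robot has let go (y of handle in the frame of case between 0.023 and 0.036 m and x of handle in the frame of case between -0.054 and -0.043 m and z of handle in the frame of case below 0.122 m and angle between the y axis of handle and the y axis of case, either way round below 0.06 rad); the robot touches nothing.
It fails at once if the hatch was taken out of its track (z of handle in the frame of case above 0.142 m).
It fails at once if the gift box was disturbed (distance of giftbox from where it was at the start of the episode above 0.03 m).
It fails at once if the jar was disturbed (distance of jar from where it was at the start of the episode above 0.03 m).
It fails at once if the bowl was disturbed (distance of bowl from where it was at the start of the episode above 0.03 m).
It also fails if it takes over 61 s, if anything falls off the work surface, if the arm or the gripper's body presses on something with over 40 N, if the wrist force passes 120 N, or if a joint passes its speed limit or range.

## Working session

There is one attempt and no reset: what is moved stays moved. The work goes in short steps, Python scripts to look and compute and a tool call to move; the robot and the scene stay as the last step left them, time stands still between calls to the robot, and variables do not carry over. Pictures are saved under pics/ and viewed, and the job is handed in when it is done.

Besides the shell and the picture viewer there is one more tool, called after "Call:" as name(argument=value, ...), one argument or row to a line, values as JSON. send_rows: Moves the arm, as the interface text tells. Its arguments: {"type":"object","properties":{"commands":{"type":"array"}},"required":["commands"]}

```bash
mkdir -p pics; ls
python3 - <<'E'
from cell import bot
import cv2
for n in ["scene","side","wrist"]:
    m=bot.camera_model(n); print(n,m)
    im=bot.snapshot(n); cv2.imwrite(f"pics/{n}0.png",im[:,:,::-1])
s=bot.get_state(); print(s)
E
```

```text
pics
scene {'fx': 508.51878057282926, 'fy': 508.51878057282926, 'cx': 319.0351919798636, 'cy': 195.09752348523108, 'k1': -0.1505548879396572, 'origin': array([1.75042649, 0.15542003, 1.24852277]), 'rotation': array([[-0.1516537 ,  0.66177575, -0.73420298],
       [ 0.98837825,  0.10939606, -0.1055506 ],
       [ 0.01046809, -0.7416774 , -0.67067508]])}
side {'fx': 441.9325786955433, 'fy': 441.9325786955433, 'cx': 318.2871392775733, 'cy': 199.66411687738932, 'k1': -0.0939304020664776, 'origin': array([0.2935955 , 0.8567955 , 1.11602586]), 'rotation': array([[-0.95934939, -0.19156073,  0.20725161],
       [-0.28163983,  0.69693556, -0.65951485],
       [-0.01810387, -0.69107548, -0.72255584]])}
wrist {'fx': 331.7423850720144, 'fy': 331.7423850720144, 'cx': 319.1911385456015, 'cy': 197.42852904233075, 'k1': -0.06325048820116042, 'origin': array([0.54975455, 0.07697471, 0.37440545]), 'rotation': array([[ 9.99997200e-01,  1.11515882e-03, -2.08741100e-03],
       [ 4.25623393e-04, -9.52386121e-01, -3.04894237e-01],
       [-2.32802676e-03,  3.04892495e-01, -9.52383928e-01]])}
{'clock': 0.15, 'joints': array([-8.74491204e+00,  1.48423544e+01,  1.20061064e+00,  7.64160549e+01,
       -5.06949383e-04,  8.12560341e+01]), 'qd': array([ 0.03455271, -0.16636572,  0.16293927,  0.00068911,  0.01752674,
       -0.03893474]), 'joint_torque': array([ 3.21120227e-03, -5.55970466e+01,  3.44662285e+01,  1.13262911e-02,
       -1.37106272e-04,  2.85134706e-05]), 'position': array([5.49810151e-01, 6.94198934e-06, 2.52820436e-01]), 'orientation': array([[ 9.99999501e-01, -1.65816749e-05, -9.98394028e-04],
       [-1.64372904e-05, -9.99999989e-01,  1.44624778e-04],
       [-9.98396416e-04, -1.44608295e-04, -9.99999491e-01]]), 'force': array([ 1.25225719,  0.67882275, -0.36937978]), 'ft_torque': array([-0.02936803,  0.04786109,  0.01609555]), 'finger_gap': 0.9971188783112048}
```

View pics/scene0.png

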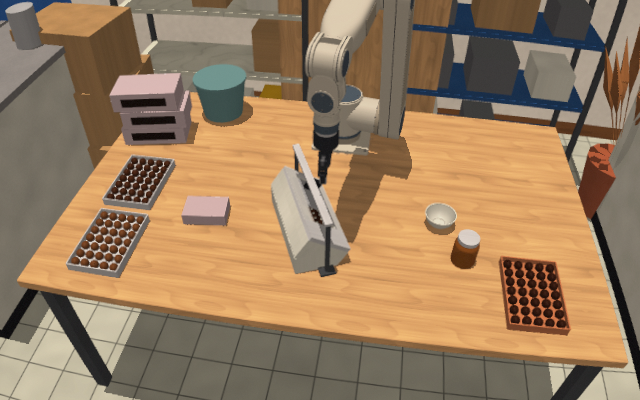

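View pics/side0.png

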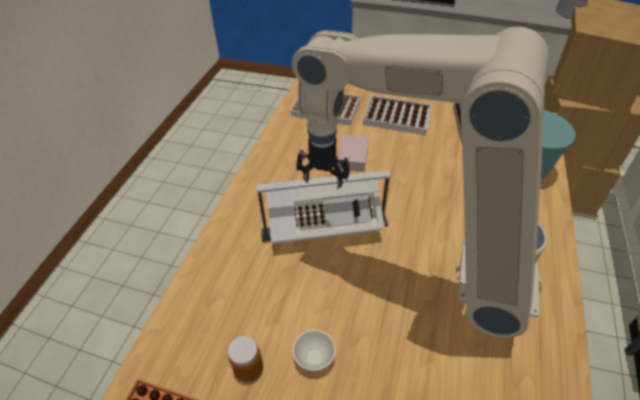

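View pics/wrist0.png

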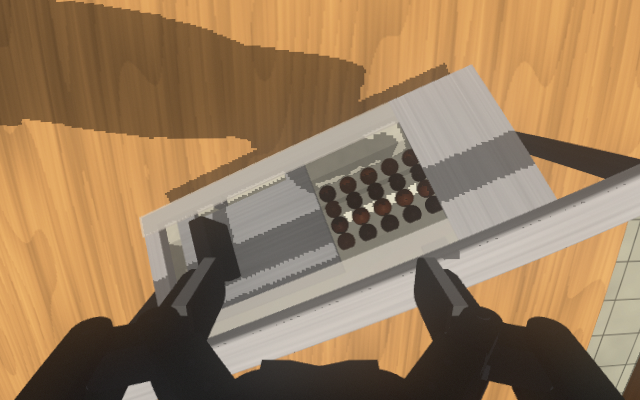

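Run:
```python
import cv2
a=cv2.imread("pics/wrist0.png");cv2.imwrite("pics/w0z.png",cv2.resize(a[40:350,120:520],None,fx=2,fy=1.9,interpolation=cv2.INTER_CUBIC)[:600])
a=cv2.imread("pics/side0.png");cv2.imwrite("pics/s0z.png",cv2.resize(a[160:255,245:405],None,fx=5,fy=5,interpolation=cv2.INTER_CUBIC))
a=cv2.imread("pics/scene0.png");cv2.imwrite("pics/c0z.png",cv2.resize(a[135:285,260:360],None,fx=4,fy=4,interpolation=cv2.INTER_CUBIC))
```

```text
(no output)
```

View pics/w0z.png

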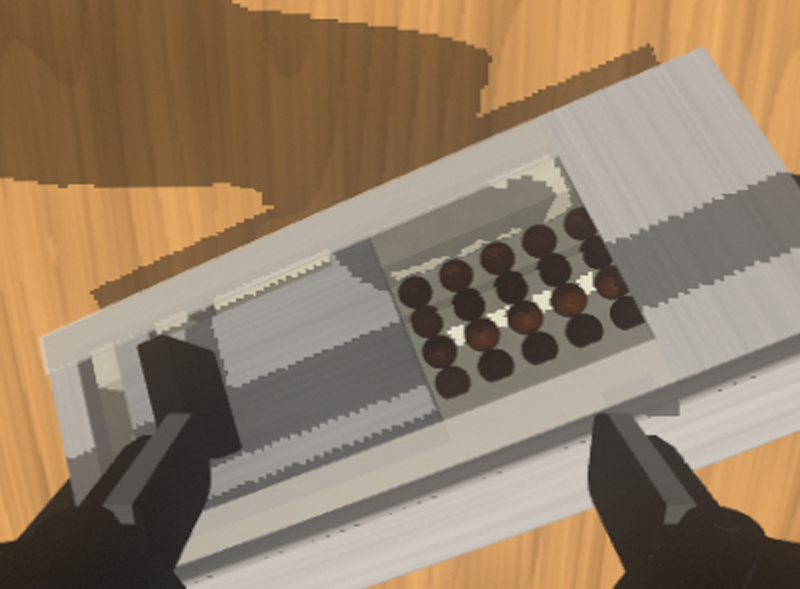

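View pics/s0z.png

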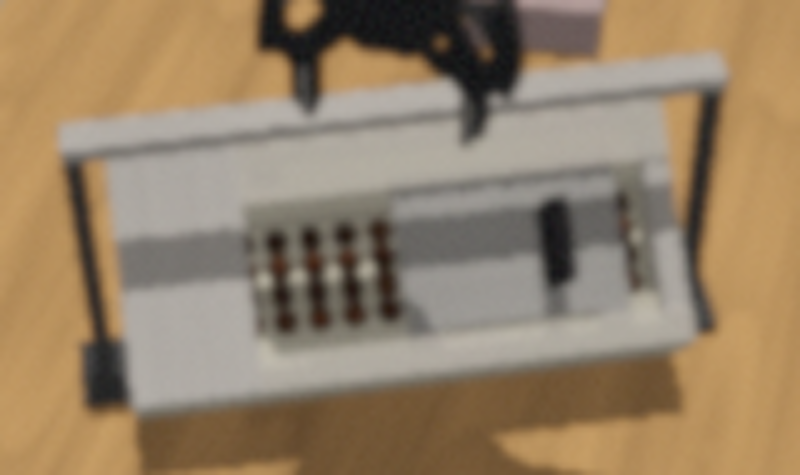

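View pics/c0z.png

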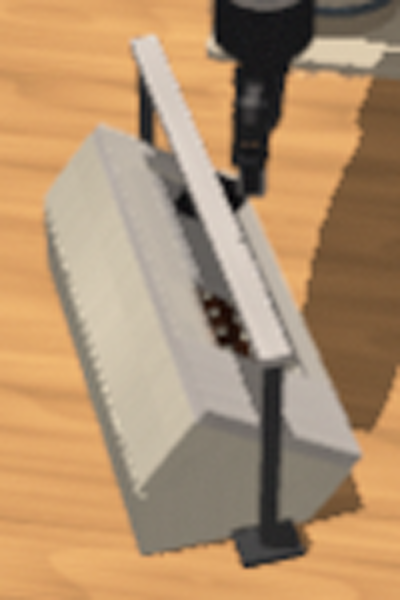

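```bash
cat > h.py <<'E'
import numpy as np, cv2
from cell import bot
def ray(m,uv):
    uv=np.asarray(uv,float).reshape(-1,2)
    d=np.c_[(uv[:,0]-m['cx'])/m['fx'],(uv[:,1]-m['cy'])/m['fy']]
    p=d.copy()
    for _ in range(20):
        r2=(p**2).sum(1,keepdims=True); p=d/(1+m['k1']*r2)
    D=np.c_[p,np.ones(len(p))]@np.array(m['rotation']).T
    return np.array(m['origin']),D
def onplane(m,uv,n,d):  # n.x=d
    o,D=ray(m,uv); n=np.asarray(n,float)
    t=(d-o@n)/(D@n); return o+t[:,None]*D
def proj(m,P):
    P=np.asarray(P,float).reshape(-1,3)
    c=(P-np.array(m['origin']))@np.array(m['rotation']); p=c[:,:2]/c[:,2:]
    p=p*(1+m['k1']*(p**2).sum(1,keepdims=True))
    return np.c_[m['cx']+m['fx']*p[:,0],m['cy']+m['fy']*p[:,1]]
E
python3 - <<'E'
from h import *
S=np.array([[62,125],[722,53],[728,82],[62,155]])/5+[245,160]
C=np.array([[134,38],[158,38],[289,356],[262,361]])/4+[260,135]
for n,q in (("side",S),("scene",C)):
    P=onplane(bot.camera_model(n),q-0.0,[0,0,1],0.219); print(n,np.round(P,4), P.mean(0))
    for i in range(4): print(np.linalg.norm(P[i]-P[(i+1)%4]))
    v=(P[1]-P[0]) if n=="side" else P[3]-P[0]
    if v[0]<0: v=-v
    print(np.degrees(np.arctan2(v[1],v[0])))
E
```

```text
side [[ 0.7389  0.0283  0.219 ]
 [ 0.3794 -0.1339  0.219 ]
 [ 0.3716 -0.1098  0.219 ]
 [ 0.7297  0.0514  0.219 ]] [ 0.55490799 -0.04102058  0.219     ]
0.39437913674904596
0.025336393770321368
0.39264196667941825
0.02484406941632266
24.296620100898856
scene [[ 0.3843 -0.131   0.219 ]
 [ 0.381  -0.1109  0.219 ]
 [ 0.7383  0.049   0.219 ]
 [ 0.7464  0.0308  0.219 ]] [ 0.56249458 -0.04052676  0.219     ]
0.0203770994261547
0.39154477790756614
0.01992253219216471
0.39659177000728985
24.083546343403174
```

```bash
cat >> h.py <<'E'
def frame(ox,oy,a):
    a=np.radians(a); Y=np.array([np.cos(a),np.sin(a),0]); X=np.array([np.sin(a),-np.cos(a),0])
    R=np.c_[X,Y,[0,0,1]]; return np.array([ox,oy,0]),R
UP=np.array([.8192,0,.5736]); OUT=np.array([-.5736,0,.8192]); AH=np.array([0,1.,0])
def deck(y,u,o): # mm
    return (np.array([-75,y,60.])+u*UP+o*OUT)/1000
def cw(fr,P): return fr[0]+np.asarray(P)@fr[1].T
E
cat > ov.py <<'E'
import sys
from h import *
def overlay(img,m,fr,yh,lift=0,out=None,crop=None,f=2):
    big=cv2.resize(img,None,fx=f,fy=f,interpolation=cv2.INTER_CUBIC)
    def ln(Ps,c):
        q=proj(m,cw(fr,np.array(Ps)))*f+f/2-.5
        cv2.polylines(big,[np.round(q*8).astype(int)],False,c,1,cv2.LINE_AA,3)
    for o in (8,52):
        ln([deck(yh+a,55+b+lift,o) for a,b in((-7,-26),(7,-26),(7,26),(-7,26),(-7,-26))],(0,0,255))
    ln([deck(yh+25+a,b+lift,8) for a,b in((-70,0),(70,0),(70,110),(-70,110),(-70,0))],(0,255,0))
    ln([deck(95,-10,15),deck(95,128,15)],(255,0,0))
    ln([[-.026,-.198,.219],[-.026,.198,.219],[-.002,.198,.219],[-.002,-.198,.219],[-.026,-.198,.219]],(255,0,255))
    ln([deck(-175,8,12),deck(95,8,12)],(255,255,0)); ln([deck(-175,102,12),deck(95,102,12)],(255,255,0))
    if crop: x0,y0,x1,y1=crop; big=big[y0*f:y1*f,x0*f:x1*f]
    cv2.imwrite(out,big)
E
python3 - <<'E'
from ov import *
fr=frame(.5637,-.0536,24.2)
m=bot.camera_model("wrist")
overlay(cv2.imread("pics/wrist0.png"),m,fr,-95,out="pics/ow0.png",crop=(120,60,520,360))
E
```

```text
(no output)
```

View pics/ow0.png

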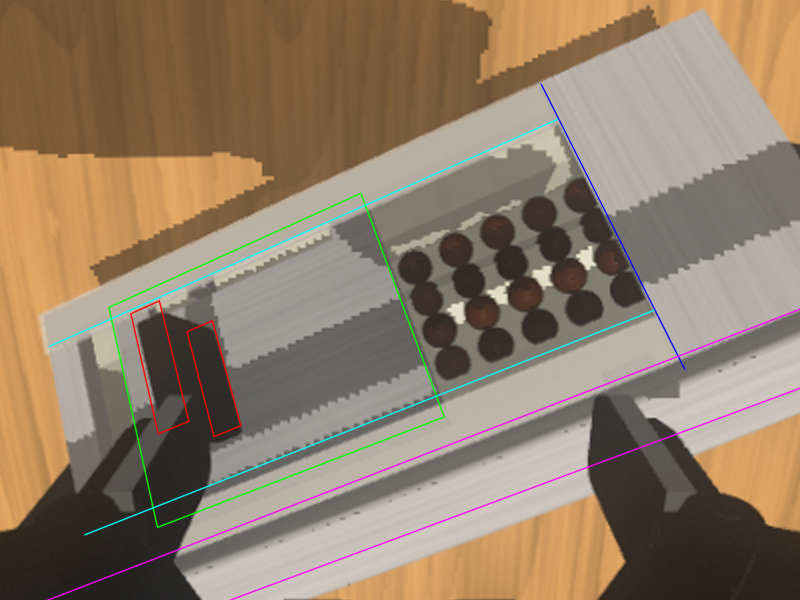

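```bash
cat > plan.py <<'E'
from h import *
from scipy.spatial.transform import Rotation as Ro
def go(fr,y,u,o):
    s=bot.get_state(); R=np.array(s['orientation']); p=np.array(s['position'])
    Rt=np.c_[fr[1]@AH,fr[1]@UP,-(fr[1]@OUT)]
    T=cw(fr,deck(y,u,o))
    rv=Ro.from_matrix(R.T@Rt).as_rotvec(degrees=True)
    print("target",T,"rotvec",rv,np.linalg.norm(rv),"shift cur",R.T@(T-p)*1e3,"shift tgt",Rt.T@(T-p)*1e3)
    # current in deck coords
    c=((p-fr[0])@fr[1])*1e3-[-75,0,60]
    print("deck now y,u,o",c[1],c@UP,c@OUT,"t",s['clock'],"gap",s['finger_gap'],"F",s['force'])
E
python3 - <<'E'
from plan import *
go(frame(.5637,-.0536,24.2),-94,55,110)
E
```

```text
target [ 0.43982147 -0.00726911  0.18166   ] rotvec [-34.49134723   7.44328211 -23.42301106] 42.35201210376336 shift cur [-109.91746071    7.28816567   71.26915939] shift tgt [-103.30551004  -72.31607981   36.23955934]
deck now y,u,o 9.305510043952351 127.32188781387231 146.25117534162456 t 0.15 gap 0.9971188783112048 F [ 1.25225719  0.67882275 -0.36937978]
```

Call:
send_rows(
  commands=[0,0,0,-30,-35,0,85,0,0,0,-30,-35,0,85,-5.75,1.24,-3.9,0,0,0,85,-5.75,1.24,-3.9,0,0,0,85,-5.75,1.24,-3.9,0,0,0,85,-5.75,1.24,-3.9,0,0,0,85,-5.75,1.24,-3.9,0,0,0,85,-5.75,1.24,-3.9,0,0,0,85],
)

```text
clock: 0.95
position: [0.49, 0.0703, 0.2535]
orientation: [[0.911, 0.336, 0.238], [0.412, -0.744, -0.526], [0.0, 0.577, -0.816]]
force: [1.8, -0.2, -0.1]
finger_gap: 0.995
```

Run:
```python
from plan import *
fr=frame(.5637,-.0536,24.2)
go(fr,-94,55,110)
```

```text
target [ 0.43982147 -0.00726911  0.18166   ] rotvec [ 0.27026766 -0.1020201   0.10806341] 0.3084321786425994 shift cur [-77.74996931  -0.69125851  87.45186317] shift tgt [-77.59490474  -0.13192256  87.59673223]
deck now y,u,o -16.405095258738445 55.13773056257818 197.60834823344558 t 0.95 gap 0.9947144661405531 F [ 1.76128213 -0.17420387 -0.10996375]
```

Orientation reached; go over the handle and look.

Call:
send_rows(
  commands=[0,0,0,-26,0,20,85,0,0,0,-26,0,20,85,0,0,0,-26,0,20,85,0,0,0,0,0,0,85,0,0,0,0,0,0,85],
)

```text
clock: 1.45
position: [0.4329, 0.0064, 0.2043]
orientation: [[0.913, 0.334, 0.236], [0.409, -0.748, -0.524], [0.001, 0.574, -0.819]]
force: [0.2, -0.5, -0.1]
finger_gap: 0.995
```

Run:
```python
from ov import *
from plan import go
fr=frame(.5637,-.0536,24.2)
go(fr,-94,55,110)
m=bot.camera_model("wrist")
im=bot.snapshot("wrist")[:,:,::-1]; cv2.imwrite("pics/w1.png",im)
np.save("m1.npy",m,allow_pickle=True)
overlay(im,m,fr,-94,out="pics/ow1.png",crop=(120,0,520,300))
overlay(im,m,fr,-94,out="pics/oww1.png",f=1)
```

```text
target [ 0.43982147 -0.00726911  0.18166   ] rotvec [ 0.04072117 -0.01812022 -0.10795558] 0.11679453201720855 shift cur [ 0.73730356 -0.46136457 27.34263945] shift tgt [ 0.74680056 -0.44055671 27.34416892]
deck now y,u,o -94.7468005647546 55.44636470835956 137.3557849222167 t 1.45 gap 0.9952776934788241 F [ 0.17125959 -0.50365059 -0.08308033]
```

View pics/ow1.png

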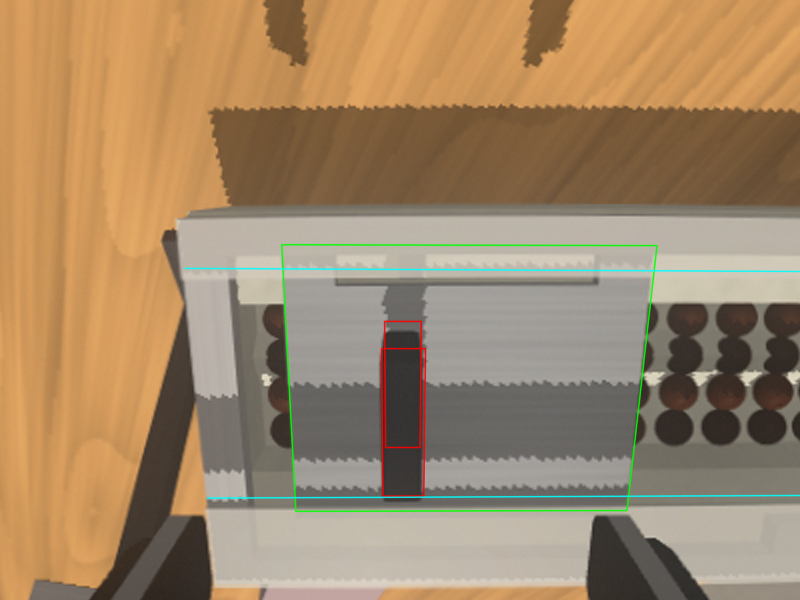

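View pics/w1.png

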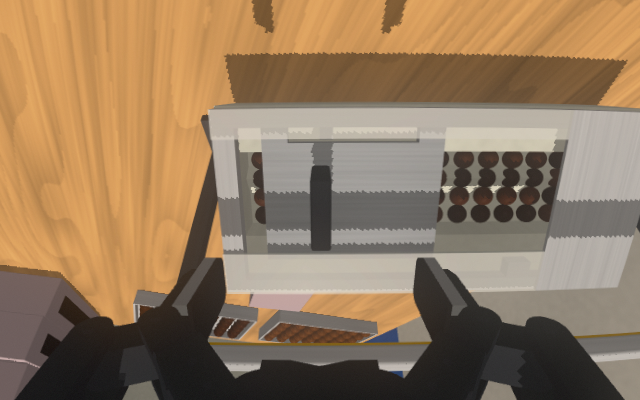

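Run:
```python
from h import *
a=cv2.imread("pics/w1.png")
c=a[120:170,250:430]; c=cv2.resize(c,None,fx=4.4,fy=8,interpolation=cv2.INTER_NEAREST)
cv2.imwrite("pics/z1.png",cv2.convertScaleAbs(c,alpha=1.6,beta=-110))
m=np.load("m1.npy",allow_pickle=True).item(); fr=frame(.5637,-.0536,24.2)
for y in(-98,-85.5,-73): print(y,proj(m,cw(fr,deck(y,0,8))),proj(m,cw(fr,deck(y,9,8))))
for r in range(128,145,1): print(r,a[r,285:350:2].mean(1).astype(int))
```

```text
-98 [[315.59171861 121.65780068]] [[315.63609557 133.87863549]]
-85.5 [[332.46722953 121.65449157]] [[332.3410203  133.87460621]]
-73 [[349.33088023 121.67625055]] [[349.03448913 133.89111841]]
128 [176 177 196 197 198 198 197 198 197 196 197 198 198 198 184 181 181 179
 177 176 176 176 176 176 192 197 198 199 199 200 200 200 200]
129 [175 176 199 198 199 199 199 199 199 199 197 200 199 199 181 180 181 178
 176 176 177 175 176 176 194 199 199 199 199 200 199 201 200]
130 [176 176 197 199 199 199 199 199 199 198 199 199 197 198 181 181 181 178
 175 176 175 175 176 175 195 200 199 200 199 200 199 201 200]
131 [175 177 198 199 185 199 196 183 199 199 198 198 199 195 181 181 181 179
 175 176 176 175 175 176 193 200 189 199 200 190 200 195 191]
132 [176 175 187 197 180 187 195 180 187 199 195 185 199 193 181 181 180 179
 175 177 175 175 176 176 195 200 182 197 197 182 190 193 183]
133 [187 175 180 182 180 182 182 180 181 187 194 181 187 191 181 181 182 179
 176 176 175 176 175 176 182 196 182 183 193 182 182 190 182]
134 [189 175 180 180 181 181 182 181 181 181 182 181 183 182 181 181 181
[... 756 characters left out ...]
 129]
140 [158 130 122 121 121 122 122 124 123 124 123 124 124 124 124 124 123 124
 125 123 123 123 123 124 126 126 126 125 126 125 126 126 126]
141 [157 131 113 113 110 111 110 110 111 109 111 109 110 110 110 109 110 109
 108 109 108 109 107 107 106 107 106 105 105 106 104 104 105]
142 [158 131  96  97  96  97  96  95  96  96  95  95  97  96  96  95  94  96
  97  96  97  97  97  98 104 104 106 107 107 107 107 109 109]
143 [158 157 149 150 149 154 154 154 154 156 158 159 158 158 146 105 106 105
 107 105 106 107 106 105 126 158 159 158 158 158 158 158 158]
144 [159 159 160 159 159 160 160 160 160 160 160 158 159 160 139 106 106 106
 106 105 105 107 105 105 151 158 159 158 158 158 158 158 157]
```

View pics/z1.png

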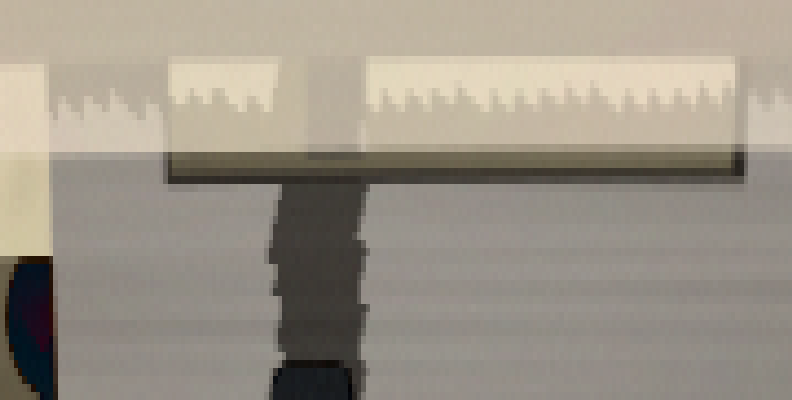

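Call:
send_rows(
  commands=[0,0,0,1,0,25,85,0,0,0,0,0,25,85,0,0,0,0,0,20,85,0,0,0,0,0,15,85,0,0,0,0,0,11,85,0,0,0,0,0,0,85],
)

```text
clock: 2.1
position: [0.4574, -0.0433, 0.1249]
orientation: [[0.912, 0.335, 0.235], [0.409, -0.747, -0.523], [0.0, 0.574, -0.819]]
force: [-0.1, -0.2, 1.2]
finger_gap: 0.995
```

Call:
send_rows(
  commands=[0,0,0,0,0,0,50,0,0,0,0,0,0,30,0,0,0,0,0,0,20,0,0,0,0,0,0,10,0,0,0,0,0,0,0,0,0,0,0,0,0,0,0,0,0,0,0,0,0,0,0,0,0,0,0,0],
)

```text
clock: 2.9
position: [0.4566, -0.043, 0.1259]
orientation: [[0.912, 0.335, 0.237], [0.41, -0.747, -0.523], [0.001, 0.574, -0.819]]
force: [-3.1, 4.5, 5.0]
finger_gap: 0.156
```

Run:
```python
from ov import *
from plan import go
fr=frame(.5637,-.0536,24.2)
go(fr,-94,55,39)
m=bot.camera_model("wrist")
im=bot.snapshot("wrist")[:,:,::-1]; cv2.imwrite("pics/w2.png",im)
```

```text
target [ 0.45651583 -0.04441575  0.1234968 ] rotvec [ 0.04868043 -0.07715013 -0.03591101] 0.09803839814053858 shift cur [-0.70504984 -0.33707153  2.70173495] shift tgt [-0.70120037 -0.33523391  2.70311004]
deck now y,u,o -93.29879962906148 55.341041913978714 41.70722843824494 t 2.9 gap 0.1561258391771798 F [-3.10892499  4.51316735  4.96536951]
```

View pics/w2.png

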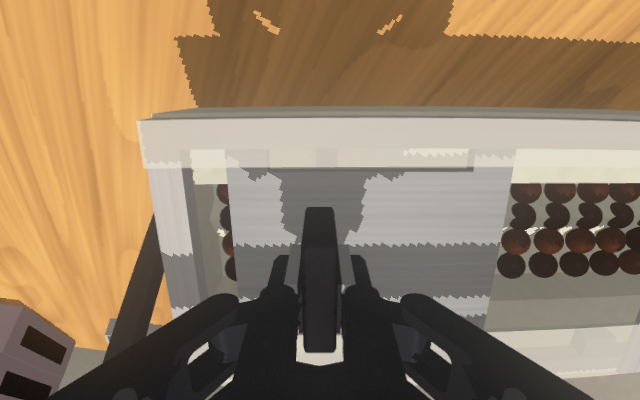

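Run:
```python
from h import *
a=cv2.imread("pics/w2.png").mean(2).astype(int)
for r in (155,160,164): print(r,[(c,a[r,c]) for c in range(262,345,2)])
print([(c,a[160,c]) for c in range(464,480)])
```

```text
155 [(262, np.int64(195)), (264, np.int64(195)), (266, np.int64(194)), (268, np.int64(191)), (270, np.int64(200)), (272, np.int64(201)), (274, np.int64(199)), (276, np.int64(200)), (278, np.int64(201)), (280, np.int64(201)), (282, np.int64(201)), (284, np.int64(201)), (286, np.int64(201)), (288, np.int64(200)), (290, np.int64(200)), (292, np.int64(201)), (294, np.int64(200)), (296, np.int64(201)), (298, np.int64(201)), (300, np.int64(200)), (302, np.int64(200)), (304, np.int64(200)), (306, np.int64(201)), (308, np.int64(200)), (310, np.int64(200)), (312, np.int64(200)), (314, np.int64(200)), (316, np.int64(196)), (318, np.int64(195)), (320, np.int64(194)), (322, np.int64(194)), (324, np.int64(193)), (326, np.int64(193)), (328, np.int64(194)), (330, np.int64(194)), (332, np.int64(194)), (334, np.int64(193)), (336, np.int64(194)), (338, np.int64(200)), (340, np.int64(201)), (342, np.int64(200)), (344, np.int64(201))]
160 [(262, np.int64(195)), (264, np.int64(196)), (266, np.int64(194)), (268, np.int64(191)), (270, np.int64(201)), (272, np.int64(200)), (274, np.int64(201)), (276, np.int
[... 1339 characters left out ...]
, np.int64(201)), (316, np.int64(197)), (318, np.int64(194)), (320, np.int64(194)), (322, np.int64(194)), (324, np.int64(195)), (326, np.int64(194)), (328, np.int64(193)), (330, np.int64(193)), (332, np.int64(194)), (334, np.int64(193)), (336, np.int64(194)), (338, np.int64(199)), (340, np.int64(200)), (342, np.int64(200)), (344, np.int64(200))]
[(464, np.int64(200)), (465, np.int64(200)), (466, np.int64(201)), (467, np.int64(195)), (468, np.int64(190)), (469, np.int64(188)), (470, np.int64(189)), (471, np.int64(189)), (472, np.int64(188)), (473, np.int64(190)), (474, np.int64(197)), (475, np.int64(207)), (476, np.int64(209)), (477, np.int64(210)), (478, np.int64(209)), (479, np.int64(209))]
```

Call:
send_rows(
  commands=[0,0,0,0,0,-1.5,0,0,0,0,0,0,-1.5,0,0,0,0,0,0,0,0],
)

```text
clock: 3.25
position: [0.4557, -0.0418, 0.1279]
orientation: [[0.912, 0.335, 0.235], [0.409, -0.747, -0.524], [0.0, 0.574, -0.819]]
force: [1.7, -2.5, -2.0]
finger_gap: 0.155
```

Run:
```python
from plan import *
fr=frame(.5637,-.0536,24.2)
go(fr,-94,55,39); print("F ah,up,out",bot.get_state()['force']@fr[1]@np.c_[AH,UP,OUT])
```

```text
target [ 0.45651583 -0.04441575  0.1234968 ] rotvec [ 0.04987842 -0.00047152 -0.0400419 ] 0.06396430948537851 shift cur [-0.36383662 -0.29703542  5.22248405] shift tgt [-0.36358755 -0.29275855  5.22301951]
deck now y,u,o -93.63641244980441 55.29856654986021 44.22713791181713 t 3.25 gap 0.15548184982501037 F [ 1.72937427 -2.53789786 -2.01663417]
F ah,up,out [ 0.53705427  1.32033761 -3.3864658 ]
```

Call:
send_rows(
  commands=[0,0,0,4,0,0,0,0,0,0,5,0,0,0,0,0,0,5,0,0,0,0,0,0,5,0,0,0,0,0,0,0,0,0,0,0,0,0,0,0,0,0],
)

```text
clock: 3.85
position: [0.4739, -0.0335, 0.128]
orientation: [[0.912, 0.335, 0.237], [0.41, -0.747, -0.523], [0.002, 0.574, -0.819]]
force: [3.3, -2.2, -2.2]
finger_gap: 0.156
```

```bash
cat > st.py <<'E'
from plan import *
fr=frame(.5637,-.0536,24.2)
go(fr,-94,55,44); print("F ah,up,out",bot.get_state()['force']@fr[1]@np.c_[AH,UP,OUT])
E
python3 st.py
```

```text
target [ 0.45534017 -0.04179979  0.1275928 ] rotvec [ 0.03004125 -0.09905941 -0.06812775] 0.12392188550035907 shift cur [-20.31528569  -0.25742306   0.29418459] shift tgt [-20.31442623  -0.28142989   0.32946587]
deck now y,u,o -73.68557377227461 55.287237886321975 44.33411227336891 t 3.85 gap 0.15551401988641297 F [ 3.31025152 -2.16809349 -2.21411207]
F ah,up,out [ 2.13059554  1.46161594 -3.72647556]
```

Call:
send_rows(
  commands=[0,0,0,0,4,0,0,0,0,0,0,5,0,0,0,0,0,0,4,0,0,0,0,0,0,0,0,0,0,0,0,0,0,0,0],
)

```text
clock: 4.35
position: [0.4774, -0.0437, 0.1354]
orientation: [[0.912, 0.335, 0.236], [0.409, -0.747, -0.523], [0.001, 0.574, -0.819]]
force: [0.8, 0.0, -4.0]
finger_gap: 0.152
```

```bash
python3 st.py;python3 - <<'E'
from h import *
im=bot.snapshot("wrist")[:,:,::-1]; cv2.imwrite("pics/w3.png",im)
E
```

```text
target [ 0.45534017 -0.04179979  0.1275928 ] rotvec [ 0.02748877 -0.02145673 -0.06817527] 0.07657605100921763 shift cur [-19.34694388 -13.30315915   0.22981754] shift tgt [-19.33101243 -13.32676034   0.24346061]
deck now y,u,o -74.66898756903498 68.33256834422195 44.24810700573707 t 4.35 gap 0.15198711264168382 F [ 0.75975348  0.02479807 -4.00068752]
F ah,up,out [ 0.70315173 -2.05819168 -3.44303131]
```

View pics/w3.png

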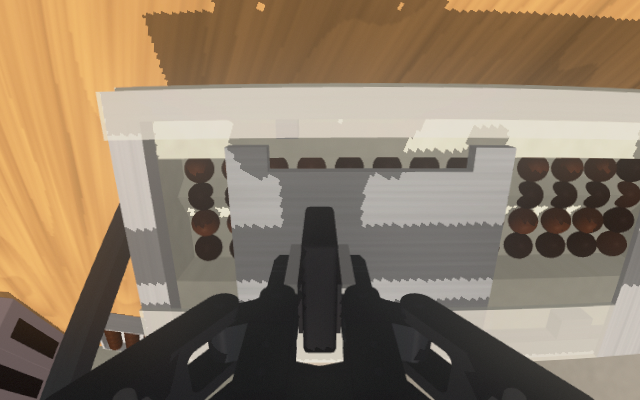

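Call:
send_rows(
  commands=[0,0,0,4,0,0,0,0,0,0,8,0,0,0,0,0,0,8,0,0,0,0,0,0,8,0,0,0,0,0,0,8,0,0,0,0,0,0,4,0,0,0,0,0,0,0,0,0,0,0,0,0,0,0,0,0],
)

```text
clock: 5.2
position: [0.5138, -0.0272, 0.1352]
orientation: [[0.912, 0.335, 0.235], [0.41, -0.747, -0.524], [0.0, 0.574, -0.819]]
force: [0.1, -0.9, -4.6]
finger_gap: 0.155
```

```bash
python3 st.py;python3 - <<'E'
from h import *
im=bot.snapshot("wrist")[:,:,::-1]; cv2.imwrite("pics/w4.png",im)
E
```

```text
target [ 0.45534017 -0.04179979  0.1275928 ] rotvec [ 0.03099859 -0.00360593 -0.0218104 ] 0.03807373023500041 shift cur [-59.33709734 -13.05409152   0.16347084] shift tgt [-59.33211322 -13.07727709   0.17428299]
deck now y,u,o -34.66788677910208 68.08308509104711 44.17892938822736 t 5.2 gap 0.15481179475210413 F [ 0.08202061 -0.93009597 -4.62666102]
F ah,up,out [-0.30645511 -1.93133361 -4.29606523]
```

View pics/w4.png

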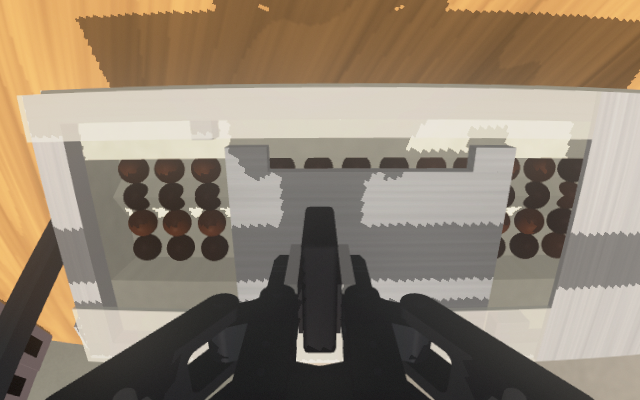

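Call:
send_rows(
  commands=[0,0,0,0,-4,0,0,0,0,0,0,-5,0,0,0,0,0,0,-4,0,0,0,0,0,0,0,0,0,0,0,0,0,0,0,0],
)

```text
clock: 5.75
position: [0.5095, -0.0174, 0.1279]
orientation: [[0.912, 0.335, 0.236], [0.41, -0.747, -0.523], [0.001, 0.574, -0.819]]
force: [-1.4, -0.9, -4.0]
finger_gap: 0.153
```

```bash
python3 st.py;python3 - <<'E'
from h import *
im=bot.snapshot("wrist")[:,:,::-1]; cv2.imwrite("pics/w5.png",im)
E
```

```text
target [ 0.45534017 -0.04179979  0.1275928 ] rotvec [ 0.03730844 -0.02560777 -0.02297916] 0.050751547410788383 shift cur [-59.46196886  -0.1115806    0.29254265] shift tgt [-59.46178266  -0.13523648   0.31921575]
deck now y,u,o -34.538217340415635 55.14104447750645 44.32386215378554 t 5.75 gap 0.15324461524492042 F [-1.37627949 -0.88680616 -4.02830585]
F ah,up,out [-1.61885448 -2.11017384 -3.44035098]
```

View pics/w5.png

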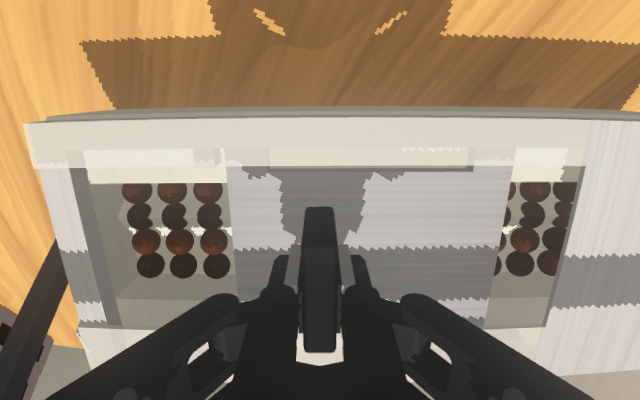

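Call:
send_rows(
  commands=[0,0,0,5,0,0,0,0,0,0,9,0,0,0,0,0,0,10,0,0,0,0,0,0,10,0,0,0,0,0,0,10,0,0,0,0,0,0,8,0,0,0,0,0,0,4,0,0,0,0,0,0,0,0,0,0],
)

```text
clock: 6.6
position: [0.5612, 0.0057, 0.1278]
orientation: [[0.912, 0.335, 0.236], [0.41, -0.747, -0.523], [0.001, 0.574, -0.819]]
force: [0.8, 0.1, -4.1]
finger_gap: 0.152
```

```bash
python3 st.py
```

```text
target [ 0.45534017 -0.04179979  0.1275928 ] rotvec [ 0.03349063 -0.02953802 -0.03090127] 0.054304741343861644 shift cur [-1.16055253e+02 -1.19033538e-01  9.50697375e-02] shift tgt [-116.05510782   -0.18156195    0.15499636]
deck now y,u,o 22.055107823204043 55.187369952525046 44.15964276129932 t 6.6 gap 0.15174312298559284 F [ 0.76570257  0.08042928 -4.08107495]
F ah,up,out [ 0.73138253 -2.14387228 -3.4811777 ]
```

Call:
send_rows(
  commands=[0,0,0,2,0,0,0,0,0,0,2,0,0,0,0,0,0,2,0,0,0,0,0,0,1,0,0,0,0,0,0,1,0,0,0,0,0,0,1,0,0,0,0,0,0,0,0,0,0,0,0,0,0,0,0,0],
)

```text
clock: 7.4
position: [0.5683, 0.0087, 0.1279]
orientation: [[0.912, 0.335, 0.235], [0.409, -0.747, -0.524], [-0.001, 0.574, -0.819]]
force: [-4.5, -2.0, -2.0]
finger_gap: 0.154
```

```bash
python3 st.py
```

```text
target [ 0.45534017 -0.04179979  0.1275928 ] rotvec [ 0.05953149  0.05696786 -0.01149707] 0.08319565955369629 shift cur [-123.72329921   -0.33400893    0.30748067] shift tgt [-123.72347446   -0.35859865    0.18483493]
deck now y,u,o 29.72347446306423 55.36440665233118 44.18948132987671 t 7.4 gap 0.1538613386230609 F [-4.51319247 -1.95453864 -2.04080154]
F ah,up,out [-4.91778405 -1.22572571 -1.63322849]
```

Call:
send_rows(
  commands=[0,0,0,1,0,0,0,0,0,0,1,0,0,0,0,0,0,0,0,0,0,0,0,0,0,0,0,0],
)

```text
clock: 7.8
position: [0.5684, 0.0088, 0.1277]
orientation: [[0.913, 0.337, 0.232], [0.409, -0.746, -0.526], [-0.004, 0.575, -0.818]]
force: [-14.4, -4.8, 2.6]
finger_gap: 0.152
```

```bash
python3 st.py
```

```text
target [ 0.45534017 -0.04179979  0.1275928 ] rotvec [0.08852314 0.24376016 0.07415306] 0.2697295614501797 shift cur [-123.9028309    -0.38792984    0.51867119] shift tgt [-1.23904315e+02 -2.27189173e-01 -7.99253713e-03]
deck now y,u,o 29.90431526638239 55.23299717314562 43.996653862868264 t 7.8 gap 0.1524271853046494 F [-14.42389763  -4.75874447   2.62709512]
F ah,up,out [-15.10704615   0.21900359   3.05389659]
```

Call:
send_rows(
  commands=[0,0,0,-1,0,1,0,0,0,0,-0.8,0,1.2,0,0,0,0,0,0,0,0,0,0,0,0,0,0,20,0,0,0,0,0,0,40,0,0,0,0,0,0,60,0,0,0,0,0,0,70,0,0,0,0,0,0,70],
)

```text
clock: 8.6
position: [0.5699, 0.0081, 0.1264]
orientation: [[0.912, 0.335, 0.236], [0.41, -0.747, -0.523], [0.001, 0.574, -0.819]]
force: [-0.7, -0.2, -0.7]
finger_gap: 0.823
```

```bash
python3 st.py;python3 - <<'E'
from h import *
im=bot.snapshot("wrist")[:,:,::-1]; cv2.imwrite("pics/w6.png",im)
E
```

```text
target [ 0.45534017 -0.04179979  0.1275928 ] rotvec [ 0.04903122 -0.04686816 -0.06258094] 0.09228791410239058 shift cur [-124.90456198   -0.34507766   -1.91623569] shift tgt [-124.90563525   -0.48312593   -1.81380424]
deck now y,u,o 30.905635245866502 55.48893393034297 42.190842157240425 t 8.6 gap 0.8232551998297268 F [-0.69481646 -0.24432758 -0.66457297]
F ah,up,out [-0.73391157 -0.43196093 -0.50887496]
```

View pics/w6.png

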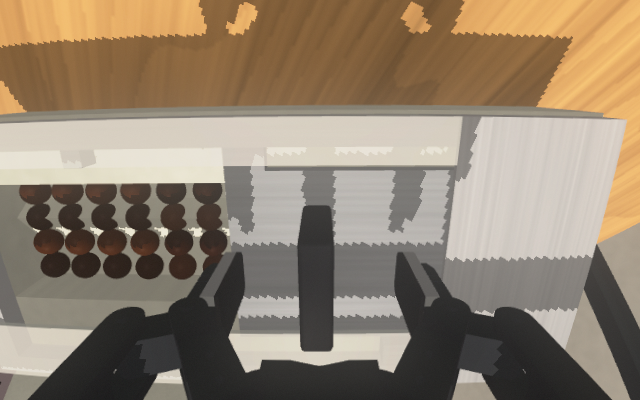

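Released, plate is under the hood. Retract along OUT.

Call:
send_rows(
  commands=[0,0,0,0,0,-10,70,0,0,0,0,0,-20,70,0,0,0,0,0,-25,70,0,0,0,0,0,-25,70,0,0,0,0,0,-15,70,0,0,0,0,0,0,70,0,0,0,0,0,0,70],
)

```text
clock: 9.35
position: [0.5472, 0.058, 0.2041]
orientation: [[0.912, 0.335, 0.237], [0.41, -0.747, -0.523], [0.001, 0.574, -0.819]]
force: [0.4, -0.5, -0.8]
finger_gap: 0.825
```

Run:
```python
from ov import *
from plan import go
fr=frame(.5637,-.0536,24.2)
go(fr,30,55,137)
m=bot.camera_model("wrist")
im=bot.snapshot("wrist")[:,:,::-1]
overlay(im,m,fr,30,out="pics/ow7.png",crop=(120,0,520,300))
cv2.imwrite("pics/s7.png",cv2.resize(bot.snapshot("scene")[:,:,::-1],None,fx=1.2,fy=1.2))
```

```text
target [0.5465758  0.05768753 0.2037784 ] rotvec [ 0.04367533 -0.07281361 -0.03374111] 0.09136639908360615 shift cur [-0.73429515 -0.15844584  0.30225871] shift tgt [-0.73381699 -0.15865569  0.30332844]
deck now y,u,o 30.73381698813362 55.16446368678573 137.31779564464762 t 9.35 gap 0.8245045581913548 F [ 0.42828253 -0.49537521 -0.7868037 ]
```

View pics/ow7.png

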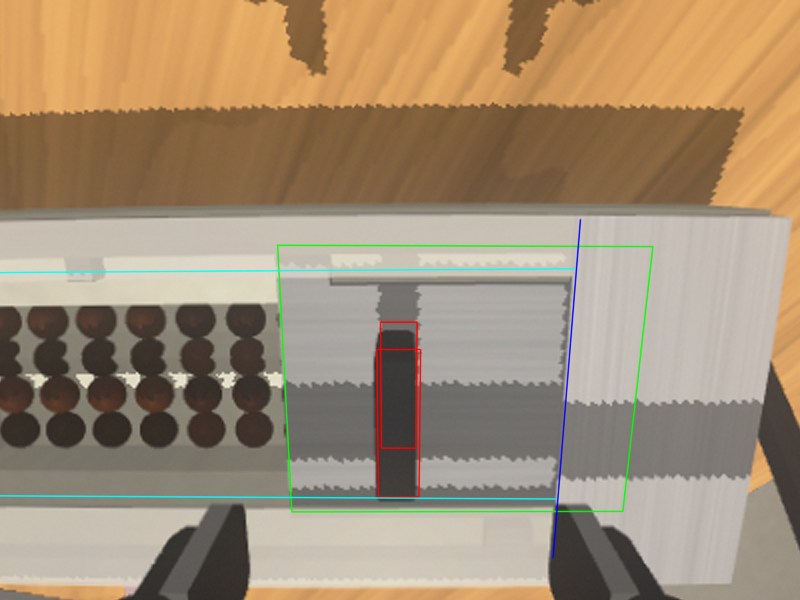

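View pics/s7.png

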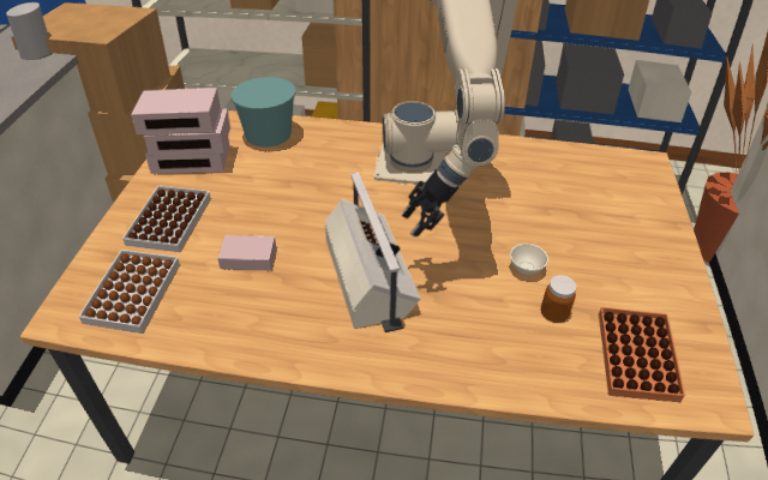

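The picture shows the hatch at about case y = +29.5 mm. It is seated on its rail and straight, matching the predicted outline, and the robot is clear of everything.

```bash
python3 -c "
from cell import bot
print(bot.hand_in())"
```

```text
the job is handed in; nothing more can be done
None
```

The hatch is open, and I handed the job in at about 9.4 s. I gripped the handle square to the deck and held the hatch about 2 mm OUT. From there I slid it to just short of the bump, lifted it 13 mm, carried it 40 mm past, let it down and slid it on to the end stop.

**Last checks**
- **End stop:** felt at about 15 N, with the tool centred on the handle at case y ≈ +29.9 mm. The final wrist picture puts the handle at about +29.5 mm, against +30 mm fully open.
- **Seating and straightness:** the plate lay on the predicted outline, seated on the lower rail and straight.
- **Release:** the fingers are off the handle and the gripper is about 95 mm clear, with the force reading near zero.
- **Surroundings:** the gift box, jar and bowl look unmoved in the final scene picture. I did not measure their positions.

No check failed. One small disagreement remained: the handle's visible lower end lay a few pixels off the drawn outline, in both the first close picture and the last.

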